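# Set two cover plates overhanging the staging ledge

## Robot

A 7-joint arm with a two-finger parallel gripper is mounted at the origin on a cart in front of the work surface, level with it; the furniture and walls round the work are solid. World frame = base frame: x ahead of the robot, y to its left, z up, the work surface at z = 0. Lengths are in mm, angles in rad, forces in N, time in s.
With the tool pointing down it reaches from about 425 to 875 mm from the base axis. Payload 8.4 kg.
Tool frame: the origin (TCP) lies midway between the tips of the shut fingers; the grasp point (between the pads) lies 19 mm behind it; z points along the fingers, y is the direction in which the jaws open and shut (so a half turn about z gives the same grasp; the last joint's range is limited). The gripper opens to 85 mm and grips with 20 to 120 N. Pads are 22 mm wide; open, the fingers measure 114 mm over their backs; the gripper's body (76 mm by 85 mm) begins 54 mm behind the grasp point. The pads swing forward as they close: fully open they stand 13 mm farther back than shut.
Start: joints at [1.172, 0.333, 0.04, 1.465, -0.013, 1.343, -0.059], TCP at [191.942, -620.985, 231.308] pointing down, gripper open.
Joint ranges: [-2.58, 2.58], [-0.38, 2.09], [-1.3, 1.39], [0.25, 2.4], [-1.5, 4.64], [0.08, 2.09], [-2.65, 2.65]. Speed limits (rad/s): [2.22, 2.22, 2.79, 2.79, 3.14, 3.14, 3.14].

## Interface

Orientations are given as a unit quaternion [x, y, z, w].
In Python, from workcell import env gives the robot as it stands.
- The arm moves only by the tool step_arm, never from a script. Its argument "deltas" is a list of rows, each a list of 7 numbers: the shift along the tool's x, y, z in cm, then the turn, a rotation vector about the tool's x, y, z in rad, then the opening, from -1 (shut) to 1 (fully open). A call has 1 to 5 rows; each row shifts and turns the commanded pose from where the row before left it, along the tool's axes as they then stand; what a row does not reach is not made up. A row lasts 1/8 s, in which the tool goes at most 62.5 mm and 10.7 degrees, less where a joint would pass 70% of its speed; a pose out of reach is approached as far as the arm can. A call is refused whole if a number of a shift passes 6.25 or a number of a turn 0.188, either way. A call with a gripper value outside its range is refused whole. The fingers move at their own pace and stop on an object; "squeeze" is the grip in N (left out, the last holds). Time passes only in rows, so rows that do not move let the fingers close. It gives the time, the measured TCP pose, the force and the opening at its end, in the units of the state.
- env.observe(): the state, without advancing time (a new reading comes with each control period).
- env.read_camera(name): name is "side" or "top" or "wrist"; returns a dict with "frame" (384x512x3 uint8, blue, green, red), "fov_y" (degrees; the focal length in pixels is half the picture's height over the tangent of half this angle, whatever the lens; pixels are square), "cx", "cy" (the principal point, pixels), "R" (3x3) and "t" (3): a world point X has camera coordinates R X + t. Camera axes: x right, y down, z forward; pixel columns grow to the right and rows downward; lengths in mm; the calibration is good to about 2 mm. A picture is of the moment at which its call begins. There is no depth.
- env.close_job(): hands the job in, once; it reports no verdict.
Trained networks look in a picture, given as the dict that the camera call returned (one of the last four; its "shot" number tells which), for a name from the list of things; names that differ only in an ending like _2 or _b are one class to them, and where a whole thing is asked for, a point or a joint stands for the part that bears it (a point fixed in the world has none). Each returns a list of dicts, best first, with "conf" (0 to 1); they miss things now and then, are a little off and sometimes report something else, mostly with a low value. They report only what shows in the picture. A call takes as long as a camera call. They do not tell look-alikes from the thing itself.
- env.search_frame(thing, picture): "box" ([left, top, right, bottom] in pixels, round what is visible of it).
- env.trace(thing, picture): "pixels" (384x512 bool, what is visible of it) and "box" ([left, top, right, bottom] in pixels, round what is visible of it).
- env.tip_of(thing, picture): "location" ([column, row] in pixels: a listed point, or the origin of a listed thing).
The state is a dict: "time_s": time; "qpos": joint angles; "joint_velocities": joint speeds; "tau": joint torques, N m; "ee_pos": TCP position; "ee_rot": TCP orientation; "ft_force": force on the tool from outside, world axes, zero at the start; "ft_torque": the same for the moment, N m; "gripper_width": opening from 0.0 (shut) to 1.0 (fully open).
Only numpy, scipy, OpenCV 4.12 (cv2) and the standard library are available. Lean on these libraries where they do the work, as an engineer would, in place of code of your own. Each camera call takes 0.05 s, during which the arm holds its last target.

## Task

Two flat aluminium cover plates lie in the lanes of the low dark steel ledge. Push each of them with your fingertips along its lane until about 30 mm of it sticks out past the ledge's open end (the right-hand end as the robot sees it), so that its edge can later be taken hold of. Do not lift the plates or let one tip off, and leave the other things where they are.

Things in the scene. Friction and masses are not known exactly. Their poses are not given: they have to be found in the camera images.
- ledge: Dark steel ledge, fixed, 178 mm wide (x), 375 mm long (y), top surface 60 mm high. Origin on the worktop (z = 0), midway across; the top runs from y = -150 mm (open end, no lip) to y = +225. A stop bar 6 mm wide, 6 mm high crosses it at y = +150; beyond it is a parking bay for small things. z is up. Place and yaw vary; its y is within 0.4 rad of the robot's +y (left).
- open_edge (a point): Middle of the upper edge of the open end, at (0, -150, 60) mm in the ledge's frame, same axes; -y points out over the end. Three guide ribs, 6 mm wide and 6 mm high, run along y from -150 to +150 mm at ledge x = -86, 0 and +86 mm and form two lanes 80 mm wide, centred on x = -43 and +43 mm.
- long_plate: Longer loose aluminium plate, 76 mm wide (x), 150 long (y), 6 thick, about 0.18 kg, flat in either lane, top level with the ribs. Origin at the centre of its underside; axes parallel to the ledge's. At the start its front (-y) edge is 40 to 90 mm short of the open end, its rear edge 55 mm or more from the stop bar. Stays where it is left.
- long_plate_front (a point): Middle of the longer plate's front (-y) end face, half-way up its thickness (75 mm from the plate's centre).
- short_plate: The shorter loose aluminium plate, 76 mm wide (x), 110 mm long (y), 6 mm thick, about 0.13 kg, otherwise like the longer one; lies in the other lane. Origin at the centre of its underside; axes parallel to the ledge's. At the start its front (-y) edge is 60 to 110 mm short of the open end.
- short_plate_front (a point): Middle of the shorter plate's front (-y) end face, half-way up its thickness (55 mm from the plate's centre).
- petri_1: Bystander: clear petri dish with lid, 61 mm across, 15 mm high, loose in the ledge's parking bay. Origin at the centre of its underside.
- label_tape: Bystander: yellow roll of label tape, 66 mm across, 19 mm high, lying loose in the parking bay. Origin at the centre of its underside.
- vial: Bystander: small vial with black cap, 58 x 53 x 22 mm, lying on the worktop to the right of the open end. Origin at its underside.
- bottle_100: Bystander: small bottle with red cap, 56 mm across, 109 mm high, standing behind the ledge. Origin at the centre of its underside.
- dropper_1: Bystander: dropper bottle with green top, 27 mm across, 86 mm high, standing to the left of the ledge. Origin at the centre of its underside.
- film_box: Bystander: carton 120 x 60 x 58 mm, on the worktop behind the ledge on the right. Origin at the centre of its underside.
Mind the look-alikes: they are no part of the job. What is shaped like the short_plate but yellow is not meant.

How it is judged:
By the outcome, as a careful person would: the job done as asked, in the order asked, and still so for the second after the job is handed in, with the robot touching nothing.
It also fails if it takes over 58 s, if anything falls off the work surface, if the arm or the gripper's body presses on something with over 40 N, if the wrist force passes 120 N, or if a joint passes its speed limit or range.

## Working session

There is one attempt and no reset: what is moved stays moved. The work goes in short steps, Python scripts to look and compute and a tool call to move; the robot and the scene stay as the last step left them, time stands still between calls to the robot, and variables do not carry over. Pictures are saved under pics/ and viewed, and the job is handed in when it is done.

Besides the shell and the picture viewer there is one more tool, called as a command line: name --pt "numbers of a row" for each row, then --argument value for the rest. step_arm: Moves the arm, as the interface text tells. Its arguments: {"type":"object","properties":{"deltas":{"type":"array","items":{"type":"array","items":{"type":"number"}}},"squeeze":{"type":"number"}},"required":["deltas"]}

```bash
ls; mkdir -p pics
python3 - <<'E'
from workcell import env
import cv2
print(env.observe())
for n in ["side","top"]:
    p=env.read_camera(n); cv2.imwrite(f"pics/{n}0.png",p["frame"])
    print(n,p["fov_y"],p["cx"],p["cy"],p["R"],p["t"],p["shot"])
    for th in ["ledge","long_plate","short_plate","label_tape","petri_1","vial","bottle_100","dropper_1","film_box"]:
        print(th,[(d["box"],round(d["conf"],2)) for d in env.search_frame(th,p)])
    for th in ["open_edge","long_plate_front","short_plate_front","long_plate","short_plate"]:
        print(th,[(d["location"],round(d["conf"],2)) for d in env.tip_of(th,p)])
print(env.observe()["time_s"])
E
```

```text
pics
{'time_s': 0.0, 'qpos': array([ 1.17180371,  0.33390681,  0.03988271,  1.46628615, -0.01340803,
        1.34329445, -0.05852513]), 'joint_velocities': array([-6.70457344e-04, -7.81534491e-04,  9.27337995e-04, -2.14350089e-03,
       -1.57458890e-04, -6.78992444e-05,  1.79428509e-04]), 'tau': array([-4.35814900e-04, -6.58561277e+01,  1.36495046e+00, -4.05547965e+01,
        1.66686438e-02,  1.24801308e-02, -2.28981770e-05]), 'ee_pos': array([ 191.79267021, -620.57709677,  230.4167491 ]), 'ee_rot': array([ 9.88790181e-01,  1.49309460e-01, -1.73530865e-04, -7.95612669e-04]), 'ft_force': array([-0.88209609,  0.44976157, -0.25365766]), 'ft_torque': array([-0.00108411, -0.00416947,  0.01877884]), 'gripper_width': 0.9990908411900541}
side 44.962984145821316 255.70336384242836 192.3020605186094 [[-0.94917363 -0.31438816 -0.01514927]
 [-0.16732478  0.54476856 -0.82172357]
 [ 0.26659301 -0.7774235  -0.56968488]] [ 527.18266532  173.70937754 1364.53634812] 1
ledge [([224.3, 168.0, 305.6, 257.7], 0.92), ([230.8, 144.8, 266.3, 166.8], 0.63)]
long_plate [([243.4, 181.7, 272.7, 205.8], 0.87)]

[... 1000 characters left out ...]
e [([236.1, 175.4, 293.9, 205.8], 0.85)]
short_plate [([262.9, 249.8, 308.9, 296.0], 0.65), ([243.7, 203.7, 287.5, 235.5], 0.57)]
label_tape [([173.8, 182.7, 207.0, 209.7], 0.87), ([234.2, 175.8, 292.8, 203.5], 0.59)]
petri_1 [([185.3, 215.7, 207.3, 238.9], 0.84)]
vial [([366.0, 244.2, 387.5, 253.0], 0.75)]
bottle_100 [([274.9, 106.3, 292.9, 132.6], 0.64)]
dropper_1 [([234.9, 175.7, 294.0, 206.6], 0.35)]
film_box [([349.6, 119.6, 382.8, 168.3], 0.79)]
open_edge [([318.4, 200.3], 0.68)]
long_plate_front [([290.6, 185.5], 0.55)]
short_plate_front [([286.8, 221.7], 0.89), ([300.5, 259.7], 0.72)]
long_plate [([262.3, 186.4], 0.97)]
short_plate [([264.1, 221.1], 0.56), ([286.2, 272.8], 0.56)]
1.5
```

Run:
```python
import cv2
a=cv2.imread("pics/top0.png");cv2.imwrite("pics/top0c.png",cv2.resize(a[90:310,150:410],None,fx=3,fy=2.7,interpolation=cv2.INTER_CUBIC))
a=cv2.imread("pics/side0.png");cv2.imwrite("pics/side0c.png",cv2.resize(a[135:325,180:380],None,fx=3,fy=3,interpolation=cv2.INTER_CUBIC))
```

```text
(no output)
```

View pics/top0c.png

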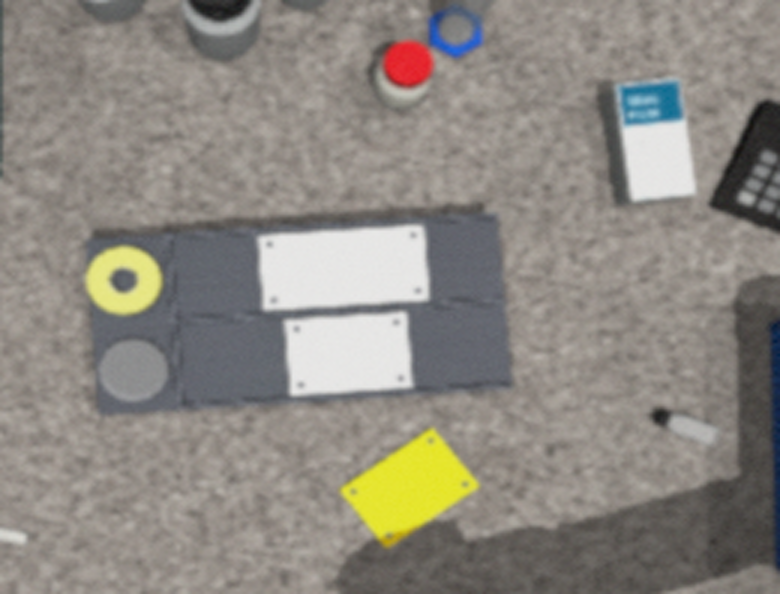

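View pics/side0c.png

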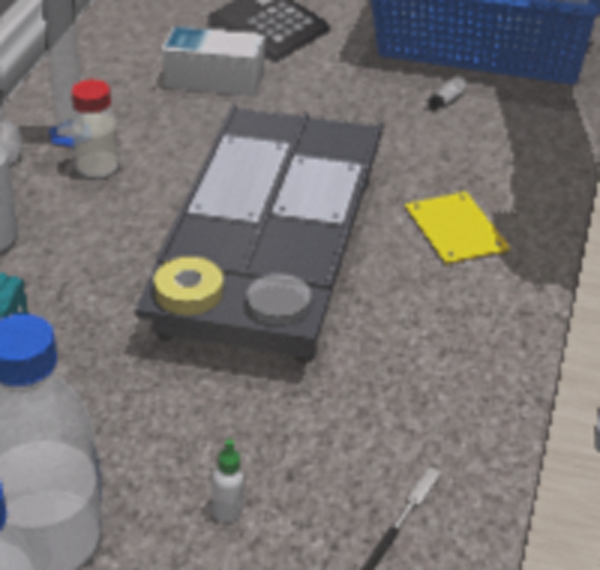

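View pics/top0.png

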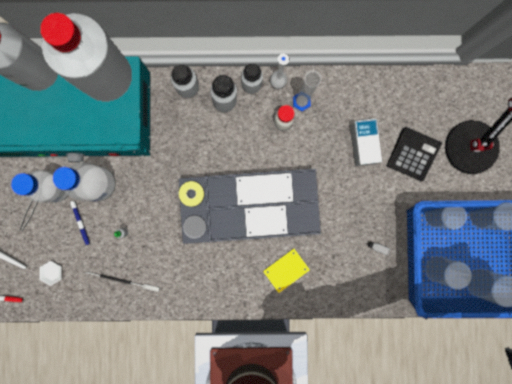

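```bash
cat > h.py <<'E'
import numpy as np, cv2
def ray(p,uv,z):
    f=192/np.tan(np.radians(p["fov_y"]/2)); R=np.array(p["R"]);t=np.array(p["t"])
    uv=np.atleast_2d(np.array(uv,float))
    d=np.c_[(uv[:,0]-p["cx"])/f,(uv[:,1]-p["cy"])/f,np.ones(len(uv))]@R
    C=-R.T@t
    s=(z-C[2])/d[:,2]
    return C+d*s[:,None]
def proj(p,X):
    f=192/np.tan(np.radians(p["fov_y"]/2)); c=np.atleast_2d(X)@np.array(p["R"]).T+np.array(p["t"])
    return np.c_[f*c[:,0]/c[:,2]+p["cx"],f*c[:,1]/c[:,2]+p["cy"]]
def rect(p,mask,z):
    # metric rectangle of a mask on plane z
    cs,_=cv2.findContours(mask.astype(np.uint8),cv2.RETR_EXTERNAL,cv2.CHAIN_APPROX_NONE)
    c=max(cs,key=cv2.contourArea)[:,0,:]
    X=ray(p,c,z)[:,:2]
    return cv2.minAreaRect(X.astype(np.float32))
E
python3 - <<'E'
from workcell import env
import pickle
from h import *
for n in ["top","side"]:
    p=env.read_camera(n)
    pickle.dump(p,open(f"pics/{n}1.pkl","wb"))
    for th,z in [("ledge",60),("long_plate",66),("short_plate",66)]:
        for d in env.trace(th,p):
            print(n,th,round(d["conf"],2),d["box"],int(d["pixels"].sum()),rect(p,d["pixels"],z))
    hsv=cv2.cvtColor(p["frame"],cv2.COLOR_BGR2HSV)
    m=((hsv[...,2]>150)&(hsv[...,1]<40)).astype(np.uint8)
    k,l,s,c=cv2.connectedComponentsWithStats(m)
    for i in range(1,k):
        if s[i,4]>200: print(i,s[i],rect(p,l==i,66) )
E
```

```text
top ledge 0.86 [177.4, 172.5, 323.0, 243.7] 5451 ((508.52642822265625, -1.189971923828125), (180.6915283203125, 376.18487548828125), 3.537745952606201)
top long_plate 0.8 [233.7, 173.0, 293.9, 207.7] 1576 ((553.7590942382812, -40.92985534667969), (78.12470245361328, 149.6688690185547), 3.292808771133423)
top long_plate 0.66 [177.9, 180.4, 207.9, 208.1] 468 ((543.7152709960938, 155.39462280273438), (67.36870574951172, 64.68741607666016), 89.43708038330078)
top short_plate 0.83 [264.5, 251.7, 310.4, 292.3] 968 ((335.6138610839844, -97.66020965576172), (69.63072967529297, 101.65465545654297), 35.472023010253906)
top short_plate 0.58 [242.8, 207.1, 287.1, 236.8] 1133 ((469.0469055175781, -44.641014099121094), (75.82476806640625, 109.23975372314453), 3.8143935203552246)
top short_plate 0.3 [114.6, 227.3, 126.9, 240.1] 111 ((440.07623291015625, 346.0687255859375), (24.62661361694336, 36.31962203979492), 17.88888168334961)
1 [  33   14   74   64 2239] ((946.947509765625, 469.764892578125), (167.60702514648438, 173.56443786621094), 34.66386032104492)
3 [  0  36  21  31 421] ((933.69567871093
[... 3734 characters left out ...]
58159637451172), (74.02790069580078, 109.81317138671875), 3.527827501296997)
132 [ 54 190  22  24 254] ((1132.8487548828125, 189.497314453125), (57.4173583984375, 131.75405883789062), 45.59333038330078)
133 [ 22 205  46  30 710] ((1134.640625, 288.71014404296875), (128.993896484375, 120.68087005615234), 59.712745666503906)
159 [177 266  33  45 876] ((590.0344848632812, 403.0571594238281), (76.3816909790039, 146.89883422851562), 38.015907287597656)
205 [156 315  35  29 752] ((577.072998046875, 534.146728515625), (77.84736633300781, 77.12913513183594), 33.38853454589844)
254 [259 368  31  16 376] ((323.2514953613281, 578.06787109375), (61.52442932128906, 34.84352111816406), 17.764034271240234)
```

Run:
```python
import pickle
from h import *
a=0.061; ex=np.array([np.cos(a),np.sin(a)]); ey=np.array([-np.sin(a),np.cos(a)])
for n,off in [("top",0),("side",0)]:
    p=pickle.load(open(f"pics/{n}1.pkl","rb")); g=cv2.cvtColor(p["frame"],cv2.COLOR_BGR2GRAY).astype(np.float32)
    g=p["frame"][...,2].astype(np.float32)
    def prof(x0,x1,y0,y1,z,axis="y"):
        ys=np.arange(y0,y1,1.0); out=np.zeros(len(ys))
        for x in np.linspace(x0,x1,25):
            X=np.array([ex*x+ey*y if axis=="y" else ex*y+ey*x for y in ys]); X=np.c_[X,np.full(len(X),z)]
            uv=proj(p,X).astype(np.float32)
            out+=cv2.remap(g,uv[:,0].reshape(-1,1),uv[:,1].reshape(-1,1),cv2.INTER_LINEAR)[:,0]
        d=np.gradient(cv2.GaussianBlur(out[:,None]/25,(1,9),0)[:,0])
        i=np.argsort(-abs(d))[:1]
        return [(float(ys[j]),round(float(d[j]),2)) for j in i]
    print(n,"open",prof(520,585,-245,-195,60),prof(435,500,-245,-195,60),"closed end",prof(430,590,130,180,60))
    print(" long f",prof(520,580,-165,-130,66),"r",prof(520,580,-15,15,66)," short f",prof(436,496,-145,-110,66),"r",prof(436,496,-35,0,66))
    print(" sides ",prof(-200,60,585,612,60,"x"),prof(-200,60,405,435,60,"x"))
    for d in ((318.4,200.3) if n=="top" else (281.9,174.1),):
        w=ray(p,d,60)[0]; print(" open_edge pt",w@np.r_[ex,0],w@np.r_[ey,0])
```

```text
top open [(-219.0, -5.84)] [(-219.0, -5.79)] closed end [(151.0, -3.01)]
 long f [(-149.0, 17.54)] r [(1.0, -17.13)]  short f [(-128.0, 17.41)] r [(-17.0, -17.27)]
 sides  [(591.0, -9.92)] [(429.0, 7.49)]
 open_edge pt 510.9689981897086 -219.02540612797495
side open [(-220.0, -2.85)] [(-219.0, -3.2)] closed end [(156.0, -3.23)]
 long f [(-151.0, 6.74)] r [(-1.0, -9.23)]  short f [(-130.0, 7.81)] r [(-19.0, -9.89)]
 sides  [(591.0, -7.58)] [(417.0, -5.95)]
 open_edge pt 507.5168887844932 -216.20180334378009
```

step_arm --pt "0 0 0 0 0 0.12 -1" --pt "0 0 0 0 0 0.119 -1" --pt "2.85 -4.83 0 0 0 0 -1" --pt "2.85 -4.83 0 0 0 0 -1" --pt "2.85 -4.83 0 0 0 0 -1"

```text
time_s: 2.52
ee_pos: [269.2, -469.5, 231.3]
ee_rot: [1.0, 0.03, 0.0, 0.0]
ft_force: [0.8, -0.4, 0.3]
gripper_width: 0.002
```

step_arm --pt "2.85 -4.83 0 0 0 0 -1" --pt "2.85 -4.83 0 0 0 0 -1" --pt "2.85 -4.83 0 0 0 0 -1" --pt "2.85 -4.83 0 0 0 0 -1" --pt "2.85 -4.83 0 0 0 0 -1"

```text
time_s: 3.15
ee_pos: [396.7, -219.8, 231.7]
ee_rot: [1.0, 0.03, 0.0, 0.0]
ft_force: [0.7, -0.3, -0.1]
gripper_width: 0.001
```

step_arm --pt "2.85 -4.83 0 0 0 0 -1" --pt "2.85 -4.83 0 0 0 0 -1" --pt "2.85 -4.83 0 0 0 0 -1" --pt "2.85 -4.83 0 0 0 0 -1" --pt "0 0 0 0 0 0 -1"

```text
time_s: 3.78
ee_pos: [499.3, -16.9, 231.6]
ee_rot: [0.999, 0.034, 0.0, -0.001]
ft_force: [0.3, -0.6, -0.6]
gripper_width: -0.0
```

```bash
cat >> h.py <<'E'
from scipy.spatial.transform import Rotation as Ro
A=0.061; EX=np.array([np.cos(A),np.sin(A),0]); EY=np.array([-np.sin(A),np.cos(A),0])
def where(env,tgt=None):
    o=env.observe(); P=np.array(o["ee_pos"]); R=Ro.from_quat(o["ee_rot"])
    print("t",o["time_s"],"x'y'z",np.round([P@EX,P@EY,P[2]],1),"F",np.round(o["ft_force"],1),"w",round(float(o["gripper_width"]),3))
    D=Ro.from_matrix(np.c_[EX,-EY,[0,0,-1]])
    print("turn needed (tool)",np.round((R.inv()*D).as_rotvec(),3))
    if tgt is not None:
        W=EX*tgt[0]+EY*tgt[1]+np.array([0,0,tgt[2]])
        print("shift needed cm (tool)",np.round(R.inv().apply(W-P)/10,2))
E
python3 - <<'E'
from workcell import env
from h import *
where(env,(551.9,45,100))
E
```

```text
t 3.775 x'y'z [497.3 -47.3 231.6] F [ 0.3 -0.6 -0.6] w -0.0
turn needed (tool) [-0.002 -0.001  0.007]
shift needed cm (tool) [ 5.51 -9.17 13.18]
```

step_arm --pt "2.75 -4.58 0 0 0 0.007 -1" --pt "2.75 -4.58 0 0 0 0 -1" --pt "0 0 5 0 0 0 -1" --pt "0 0 5 0 0 0 -1" --pt "0 0 0 0 0 0 -1"

```text
time_s: 4.4
ee_pos: [545.2, 71.6, 128.2]
ee_rot: [1.0, 0.027, -0.003, 0.0]
ft_force: [0.6, -0.6, 1.1]
gripper_width: -0.0
```

Run:
```python
from workcell import env
from h import *
where(env,(551.9,45,62.5))
p=env.read_camera("top"); cv2.imwrite("pics/t2.png",cv2.resize(p["frame"][150:260,160:340],None,fx=4,fy=4,interpolation=cv2.INTER_CUBIC))
p=env.read_camera("side"); cv2.imwrite("pics/s2.png",cv2.resize(p["frame"][130:270,190:330],None,fx=4,fy=4,interpolation=cv2.INTER_CUBIC))
p=env.read_camera("wrist"); cv2.imwrite("pics/w2.png",p["frame"])
```

```text
t 4.4 x'y'z [548.6  38.2 128.2] F [ 0.6 -0.6  1.1] w -0.0
turn needed (tool) [ 0.     0.007 -0.008]
shift needed cm (tool) [ 0.37 -0.68  6.57]
```

View pics/s2.png

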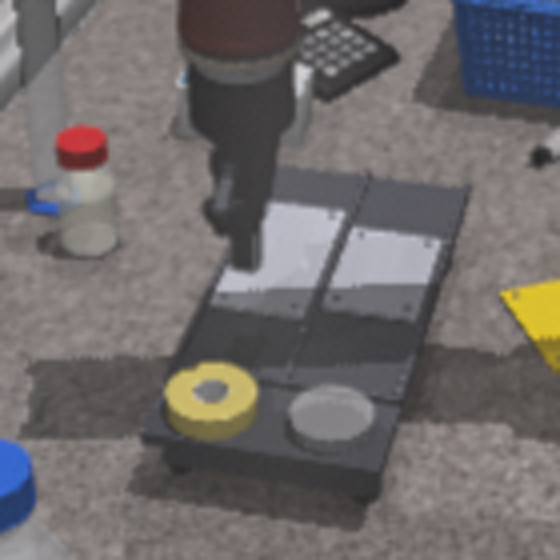

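View pics/w2.png

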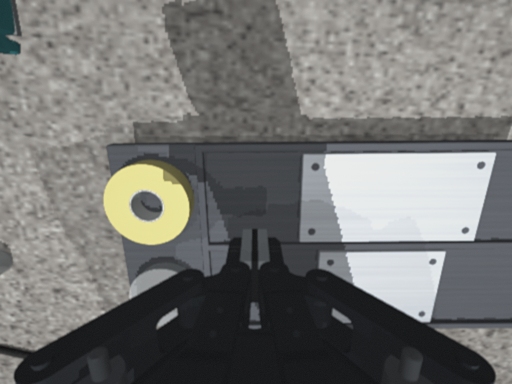

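The wrist view shows the closed tips at about (255,235), above the bare lane between the stop bar (column 205) and the silver plate's rear edge (column 303). In the side view the fingers hang behind the long plate.

Look-alike candidates, in top-image pixels:
- Silver plate (264,188), far lane: the long plate.
- Silver plate (265,221), near lane: the short plate.
- Yellow plate (286,270), on the worktop: the decoy. I'm leaving it alone.

Descending now.

step_arm --pt "0.37 -0.7 2.5 0 0.007 -0.008 -1" --pt "0 0 2.5 0 0 0 -1" --pt "0 0 0 0 0 0 -1" --pt "0 0 0 0 0 0 -1"

```text
time_s: 5.05
ee_pos: [552.6, 80.2, 83.5]
ee_rot: [1.0, 0.031, 0.005, -0.0]
ft_force: [0.9, -0.4, 0.0]
gripper_width: 0.002
```

Run:
```python
from workcell import env
from h import *
where(env,(551.9,40,63))
p=env.read_camera("wrist"); cv2.imwrite("pics/w3.png",p["frame"])
```

```text
t 5.05 x'y'z [556.4  46.3  83.5] F [ 0.9 -0.4  0. ] w 0.002
turn needed (tool) [ 0.   -0.01  0.  ]
shift needed cm (tool) [-0.47  0.63  2.05]
```

View pics/w3.png

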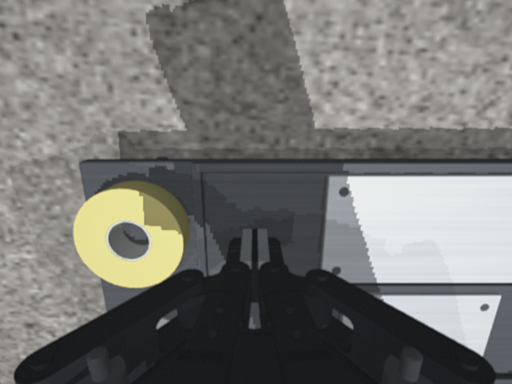

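step_arm --pt "-0.45 0.3 0.9 0 -0.01 0 -1" --pt "0 0.3 0.6 0 0 0 -1" --pt "0 0 0 0 0 0 -1" --pt "0 0 0 0 0 0 -1"

```text
time_s: 5.6
ee_pos: [547.2, 73.9, 66.3]
ee_rot: [1.0, 0.031, -0.002, -0.0]
ft_force: [-0.6, 0.1, 0.4]
gripper_width: 0.0
```

Run:
```python
from workcell import env
from h import *
where(env,(551.9,20,63))
```

```text
t 5.6 x'y'z [550.7  40.4  66.3] F [-0.6  0.1  0.4] w 0.0
turn needed (tool) [-0.     0.003  0.001]
shift needed cm (tool) [0.12 2.04 0.33]
```

step_arm --pt "0.1 0 0.35 0 0.003 0 -1" --pt "0 0.8 0 0 0 0 -1" --pt "0 0.8 0 0 0 0 -1" --pt "0 0 0 0 0 0 -1"

```text
time_s: 6.1
ee_pos: [549.3, 56.6, 62.8]
ee_rot: [1.0, 0.03, 0.0, 0.0]
ft_force: [-0.5, 0.4, -0.2]
gripper_width: -0.002
```

Run:
```python
from workcell import env
from h import *
where(env,(551.9,0,62.5))
p=env.read_camera("wrist"); cv2.imwrite("pics/w4.png",p["frame"])
```

```text
t 6.1 x'y'z [551.8  23.   62.8] F [-0.5  0.4 -0.2] w -0.002
turn needed (tool) [ 0.    -0.    -0.001]
shift needed cm (tool) [0.01 2.3  0.03]
```

View pics/w4.png

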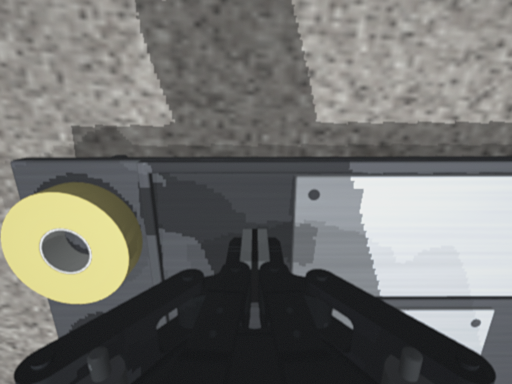

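step_arm --pt "0 0.5 0 0 0 0 -1" --pt "0 0.5 0 0 0 0 -1" --pt "0 0.5 0 0 0 0 -1" --pt "0 0.5 0 0 0 0 -1" --pt "0 0.5 0 0 0 0 -1"

```text
time_s: 6.78
ee_pos: [550.7, 32.8, 62.8]
ee_rot: [1.0, 0.031, 0.0, -0.0]
ft_force: [0.8, 1.4, -0.3]
gripper_width: -0.004
```

step_arm --pt "0 0.5 0 0 0 0 -1" --pt "0 0.5 0 0 0 0 -1" --pt "0 0.5 0 0 0 0 -1" --pt "0 0.5 0 0 0 0 -1" --pt "0 0 0 0 0 0 -1"

```text
time_s: 7.4
ee_pos: [552.0, 12.4, 62.8]
ee_rot: [1.0, 0.03, -0.0, 0.0]
ft_force: [-0.2, 0.3, 0.4]
gripper_width: -0.002
```

```bash
cat >> h.py <<'E'
def edges(env):
  for n in ["top","side"]:
    p=env.read_camera(n); g=p["frame"][...,2].astype(np.float32)
    for nm,x0,x1,z,lo,hi,sg in [("edgeL",520,585,60,-235,-205,-1),("long f",520,580,66,-275,-130,1),("long r",520,580,66,-130,20,-1),("short f",436,496,66,-275,-110,1),("short r",436,496,66,-160,0,-1)]:
        ys=np.arange(lo,hi,1.0); out=np.zeros(len(ys))
        for x in np.linspace(x0,x1,25):
            uv=proj(p,np.outer(np.ones(len(ys)),EX*x)+np.outer(ys,EY)+[0,0,z]).astype(np.float32)
            out+=cv2.remap(g,uv[:,0].reshape(-1,1),uv[:,1].reshape(-1,1),cv2.INTER_LINEAR)[:,0]
        d=sg*np.gradient(cv2.GaussianBlur(out[:,None]/25,(1,9),0)[:,0]); j=int(np.argmax(d))
        print(n,nm,ys[j],round(float(d[j]),1))
    cv2.imwrite(f"pics/{n}_{env.observe()['time_s']:.2f}.png",cv2.resize(p["frame"][150:260,200:340],None,fx=5,fy=5,interpolation=cv2.INTER_CUBIC))
E
python3 - <<'E'
from workcell import env
from h import *
where(env,(551.9,-85,62.5)); edges(env)
p=env.read_camera("wrist"); cv2.imwrite("pics/w5.png",p["frame"])
E
ls pics
```

```text
t 7.4 x'y'z [551.7 -21.3  62.8] F [-0.2  0.3  0.4] w -0.002
turn needed (tool) [ 0.  0. -0.]
shift needed cm (tool) [0.02 6.37 0.03]
top edgeL -219.0 6.3
top long f -179.0 18.1
top long r -95.0 8.2
top short f -128.0 18.0
top short r -116.0 10.2
side edgeL -220.0 1.9
side long f -181.0 5.4
side long r -80.0 3.1
side short f -130.0 7.7
side short r -15.0 4.7
s2.png
side0.png
side0c.png
side1.pkl
side_7.50.png
t2.png
top0.png
top0c.png
top1.pkl
top_7.45.png
w2.png
w3.png
w4.png
w5.png
```

View pics/w5.png

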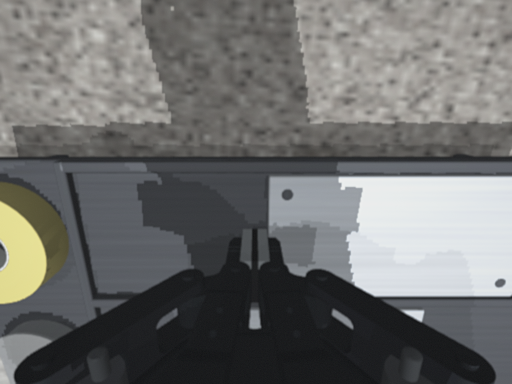

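step_arm --pt "0 0.7 0 0 0 0 -1" --pt "0 0.7 0 0 0 0 -1" --pt "0 0.7 0 0 0 0 -1" --pt "0 0.7 0 0 0 0 -1" --pt "0 0.7 0 0 0 0 -1"

```text
time_s: 8.18
ee_pos: [554.2, -22.4, 62.8]
ee_rot: [1.0, 0.031, 0.0, -0.0]
ft_force: [0.0, 1.3, 0.5]
gripper_width: 0.001
```

step_arm --pt "0 0.7 0 0 0 0 -1" --pt "0 0.7 0 0 0 0 -1" --pt "0 0.7 0 0 0 0 -1" --pt "0 0.3 0 0 0 0 -1" --pt "0 0 0 0 0 0 -1"

```text
time_s: 8.8
ee_pos: [555.5, -46.3, 62.7]
ee_rot: [1.0, 0.031, -0.0, 0.0]
ft_force: [0.1, 0.6, -0.1]
gripper_width: 0.002
```

```bash
python3 - <<'E'
from workcell import env
from h import *
where(env,(551.9,-91,62.5)); edges(env)
E
ls -t pics|head -2
```

```text
t 8.8 x'y'z [551.6 -80.1  62.7] F [ 0.1  0.6 -0.1] w 0.002
turn needed (tool) [0. 0. 0.]
shift needed cm (tool) [0.03 1.09 0.02]
top edgeL -231.0 0.8
top long f -237.0 10.4
top long r -35.0 6.3
top short f -251.0 1.8
top short r -17.0 18.1
side edgeL -220.0 0.8
side long f -240.0 3.1
side long r -123.0 2.6
side short f -131.0 2.4
side short r -19.0 10.3
side_8.90.png
top_8.85.png
```

step_arm --pt "0 0.5 0 0 0 0 -1" --pt "0 0.35 0 0 0 0 -1" --pt "0 0.22 0 0 0 0 -1" --pt "0 0 0 0 0 0 -1"

```text
time_s: 9.4
ee_pos: [556.3, -56.9, 62.8]
ee_rot: [1.0, 0.031, -0.0, 0.0]
ft_force: [-0.7, -0.5, -0.4]
gripper_width: 0.005
```

```bash
python3 - <<'E'
from workcell import env
from h import *
where(env,(551.9,-91,62.5)); edges(env)
E
ls -t pics|head -2
```

```text
t 9.4 x'y'z [551.8 -90.7  62.8] F [-0.7 -0.5 -0.4] w 0.005
turn needed (tool) [0. 0. 0.]
shift needed cm (tool) [0.01 0.03 0.03]
top edgeL -209.0 4.4
top long f -248.0 10.7
top long r -49.0 6.9
top short f -251.0 1.7
top short r -17.0 18.0
side edgeL -232.0 0.6
side long f -249.0 2.4
side long r -95.0 2.0
side short f -129.0 2.4
side short r -18.0 9.7
side_9.50.png
top_9.45.png
```

step_arm --pt "0 -1 0 0 0 0 -1" --pt "0 -1 -2.5 0 0 0 -1" --pt "-2 -3 -1.5 0 0 0 -1" --pt "-3.3 -3 0 0 0 0 -1" --pt "-3.3 -2.5 0 0 0 0 -1"

```text
time_s: 10.12
ee_pos: [462.8, 44.9, 103.0]
ee_rot: [1.0, 0.032, 0.0, -0.0]
ft_force: [0.2, 0.5, 0.6]
gripper_width: 0.001
```

step_arm --pt "0 0 0 0 0 0 -1" --pt "0 0 0 0 0 0 -1" --pt "0 0 0 0 0 0 -1"

```text
time_s: 10.5
ee_pos: [464.6, 42.6, 102.8]
ee_rot: [1.0, 0.03, 0.0, -0.0]
ft_force: [-0.8, -0.2, -0.3]
gripper_width: 0.001
```

```bash
python3 - <<'E'
from workcell import env
from h import *
where(env,(465.8,14,63)); edges(env)
p=env.read_camera("wrist"); cv2.imwrite("pics/w6.png",p["frame"])
E
cp $(ls -t pics/side_*|head -1) pics/s6.png
```

```text
t 10.5 x'y'z [466.4  14.2 102.8] F [-0.8 -0.2 -0.3] w 0.001
turn needed (tool) [-0. -0. -0.]
shift needed cm (tool) [-0.06  0.02  3.98]
top edgeL -209.0 0.1
top long f -248.0 10.9
top long r -97.0 17.8
top short f -128.0 17.9
top short r -48.0 9.3
side edgeL -208.0 0.5
side long f -214.0 2.3
side long r -99.0 9.1
side short f -130.0 5.4
side short r -14.0 4.4
```

View pics/w6.png

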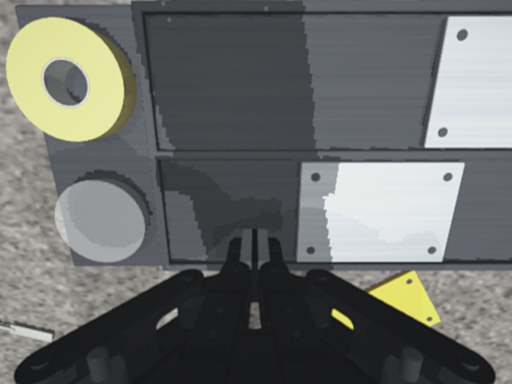

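View pics/s6.png

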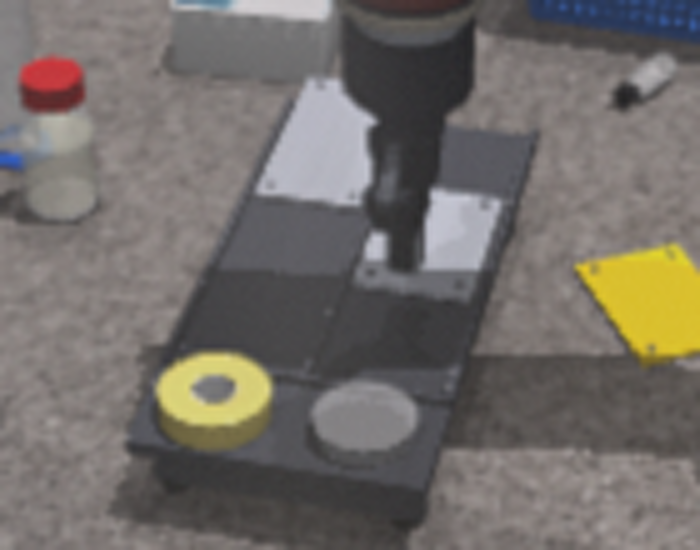

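The long plate now sticks out about 29 mm. The wrist view shows the tips at (255,235), behind the short silver plate's rear edge at column 300 and clear of the bar at column 160.

step_arm --pt "-0.05 0 1.5 0 0 0 -1" --pt "0 0 1.5 0 0 0 -1" --pt "0 0 1.0 0 0 0 -1" --pt "0 0 0 0 0 0 -1" --pt "0 0 0 0 0 0 -1"

```text
time_s: 11.28
ee_pos: [463.6, 43.0, 63.0]
ee_rot: [1.0, 0.031, 0.0, -0.0]
ft_force: [-0.5, -0.2, 0.2]
gripper_width: -0.002
```

step_arm --pt "0 0.6 0 0 0 0 -1" --pt "0 0.6 0 0 0 0 -1" --pt "0 0.6 0 0 0 0 -1" --pt "0 0.6 0 0 0 0 -1" --pt "0 0.6 0 0 0 0 -1"

```text
time_s: 11.9
ee_pos: [465.4, 12.7, 62.8]
ee_rot: [1.0, 0.031, 0.0, -0.0]
ft_force: [-1.4, 1.0, 0.4]
gripper_width: 0.001
```

step_arm --pt "0 0.6 0 0 0 0 -1" --pt "0 0.6 0 0 0 0 -1" --pt "0 0.6 0 0 0 0 -1" --pt "0 0.6 0 0 0 0 -1" --pt "0 0 0 0 0 0 -1"

```text
time_s: 12.52
ee_pos: [466.7, -11.7, 62.7]
ee_rot: [1.0, 0.03, -0.0, 0.0]
ft_force: [0.4, 0.2, 0.4]
gripper_width: 0.002
```

Run:
```python
from workcell import env
from h import *
where(env,(465.8,-130.5,63)); edges(env)
p=env.read_camera("wrist"); cv2.imwrite("pics/w7.png",p["frame"])
```

```text
t 12.525 x'y'z [465.2 -40.1  62.7] F [0.4 0.2 0.4] w 0.002
turn needed (tool) [ 0.  0. -0.]
shift needed cm (tool) [ 0.07  9.04 -0.02]
top edgeL -217.0 0.1
top long f -248.0 10.9
top long r -97.0 16.7
top short f -158.0 17.9
top short r -119.0 11.5
side edgeL -235.0 -0.2
side long f -249.0 2.7
side long r -99.0 9.2
side short f -160.0 3.4
side short r -45.0 2.3
```

View pics/w7.png

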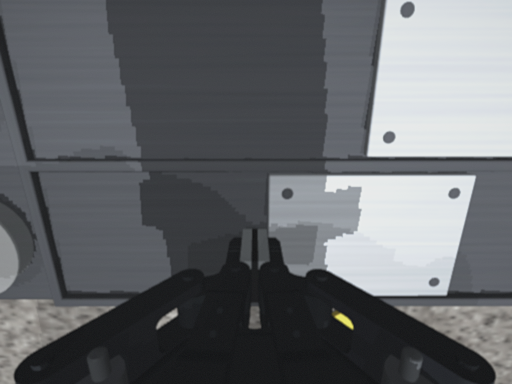

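step_arm --pt "0.05 0.75 0 0 0 0 -1" --pt "0 0.75 0 0 0 0 -1" --pt "0 0.75 0 0 0 0 -1" --pt "0 0.75 0 0 0 0 -1" --pt "0 0.75 0 0 0 0 -1"

```text
time_s: 13.3
ee_pos: [469.6, -49.0, 62.8]
ee_rot: [1.0, 0.031, -0.0, 0.0]
ft_force: [0.3, 0.9, -0.0]
gripper_width: -0.0
```

step_arm --pt "0 0.75 0 0 0 0 -1" --pt "0 0.75 0 0 0 0 -1" --pt "0 0.75 0 0 0 0 -1" --pt "0 0.75 0 0 0 0 -1" --pt "0 0.75 0 0 0 0 -1"

```text
time_s: 13.92
ee_pos: [471.9, -86.3, 62.8]
ee_rot: [1.0, 0.031, -0.0, -0.0]
ft_force: [-0.4, 1.6, -0.4]
gripper_width: -0.001
```

step_arm --pt "0 0.3 0 0 0 0 -1" --pt "0 0 0 0 0 0 -1"

```text
time_s: 14.18
ee_pos: [472.1, -89.1, 62.8]
ee_rot: [1.0, 0.031, 0.0, 0.0]
ft_force: [0.4, -0.3, -0.5]
gripper_width: 0.004
```

Run:
```python
from workcell import env
from h import *
where(env,(465.8,-130.5,63)); edges(env)
```

```text
t 14.175 x'y'z [ 465.8 -117.7   62.8] F [ 0.4 -0.3 -0.5] w 0.004
turn needed (tool) [ 0. -0.  0.]
shift needed cm (tool) [-0.    1.28 -0.02]
top edgeL -217.0 0.1
top long f -248.0 10.8
top long r -97.0 12.6
top short f -207.0 7.6
top short r -89.0 7.5
side edgeL -214.0 0.1
side long f -249.0 3.9
side long r -95.0 3.7
side short f -238.0 1.9
side short r -141.0 2.4
```

step_arm --pt "0 0.5 0 0 0 0 -1" --pt "0 0.5 0 0 0 0 -1" --pt "0 0.25 0 0 0 0 -1" --pt "0 0 0 0 0 0 -1"

```text
time_s: 14.78
ee_pos: [472.9, -101.6, 62.8]
ee_rot: [1.0, 0.031, -0.0, 0.0]
ft_force: [-0.4, 0.2, 0.8]
gripper_width: 0.001
```

step_arm --pt "0 -1 0 0 0 0 -1" --pt "0 -1 -2 0 0 0 -1" --pt "0 -1 -4 0 0 0 -1" --pt "0 -4 -4 0 0 0 -1" --pt "0 -4 -4 0 0 0 -1"

```text
time_s: 15.4
ee_pos: [465.6, 10.2, 204.1]
ee_rot: [1.0, 0.031, 0.0, 0.0]
ft_force: [0.7, -0.0, 0.1]
gripper_width: 0.001
```

step_arm --pt "0 -4 -3 0 0 0 -1" --pt "0 -4 0 0 0 0 -1" --pt "0 -3 0 0 0 0 -1" --pt "0 0 0 0 0 0 -1" --pt "0 0 0 0 0 0 -1"

```text
time_s: 16.02
ee_pos: [459.1, 118.1, 232.6]
ee_rot: [1.0, 0.031, -0.0, 0.0]
ft_force: [-0.2, -0.6, 0.0]
gripper_width: 0.002
```

```bash
python3 - <<'E'
from workcell import env
from h import *
where(env); edges(env)
E
cp $(ls -t pics/side_*|head -1) pics/s8.png; cp $(ls -t pics/top_*|head -1) pics/t8.png
```

```text
t 16.025 x'y'z [465.4  89.8 232.6] F [-0.2 -0.6  0. ] w 0.002
turn needed (tool) [0.    0.    0.001]
top edgeL -218.0 0.0
top long f -248.0 10.8
top long r -97.0 18.0
top short f -247.0 10.6
top short r -137.0 17.8
side edgeL -206.0 -0.1
side long f -214.0 2.2
side long r -99.0 9.1
side short f -249.0 4.3
side short r -138.0 9.8
```

View pics/s8.png

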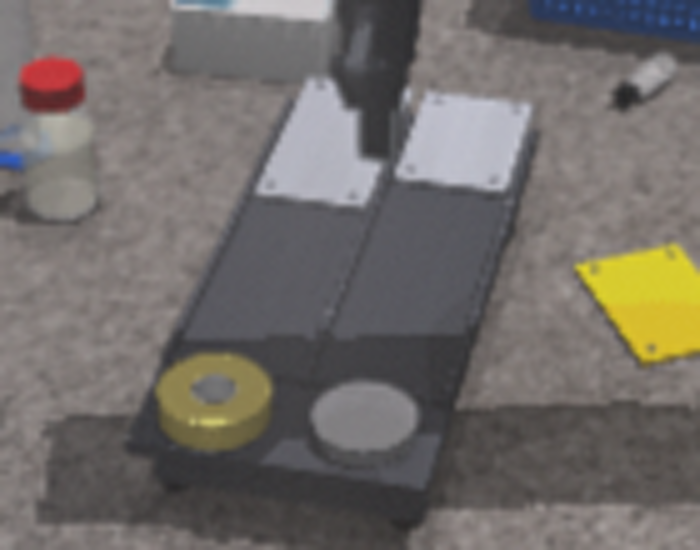

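View pics/t8.png

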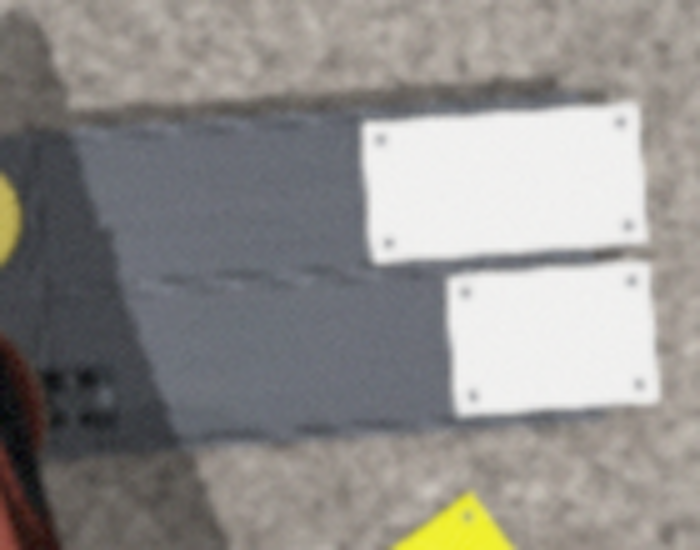

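Run:
```python
from workcell import env
print(env.close_job(), env.observe()["time_s"])
```

```text
the job is handed in; nothing more can be done
the job is handed in; nothing more can be done
```

I pushed both silver plates along their lanes with the closed fingertips, the long one first. I then backed off, lifted the gripper clear and handed the job in at about 16 s of the 58 s allowed.

- **Result:** The last top and side views put the long plate's overhang at about 28–29 mm and the short plate's at about 28–30 mm. Both plates lie flat in their lanes. The open edge itself is known to about 1–2 mm.
- **Forces:** The force readings after each move stayed under about 2 N.
- **Other things:** The gripper stayed clear of everything except the two plates. The yellow look-alike plate, petri dish, label tape, vial and bottle with the red cap appear undisturbed in the last side view. I did not measure their positions again or check the dropper bottle, and only part of the carton was in view.
- **Checks that disagreed:** Some automatic edge readings were wrong where the arm or its shadow covered an edge, for example -214 mm for the long plate's front from the side camera. I discarded those and used the other camera and the plate's rear edge instead. Once the plates covered the open edge I could not measure it again, so the overhangs rely on the edge position measured before the pushes.

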